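Rock a plug-in relay out of its socket

TASK

Back up the grey relay socket by sliding the blue end stop along the rail until it is flush against it. Then grip the relay by its orange cap and, keeping it down in the socket, rock it toward one black clip and then the other until both clips are pushed off its shoulders (never push the clips with the gripper), and draw it straight up. Finish still holding it upright and still, straight above its socket with its foot just clear of the clip tops (a finger's width or two), and leave the tin, cutters and white connector block alone.

Things in the scene. Friction and masses are not known exactly. Their poses are not given: they have to be found in the camera images.
- rail: Steel mounting rail fixed to the bench, 35 mm wide, 7.5 mm high, 270 mm long along its own y (-185 to +85 mm). On it a fixed grey socket, 46 mm in x, 90 mm in y, top face 16 mm above the bench, ribs to 24 mm. Origin on the bench under the socket's centre; x across, y along the rail, z up. The blue end stop is on the socket's -y side; one black clip stands on each of its +y and -y sides.
- socket (a point): Centre of the floor of the socket's slot, 16 mm above the bench, straight over the rail's origin; axes as the rail's. Slot 13.6 mm wide in y, 24 mm in x, 6 mm deep. The relay's rounded foot stands on its floor and can rock in it along the rail (toward +y and -y) to about 0.3 rad, turning about a line along x about 6 mm above the floor.
- relay_grip (a point): Middle of the relay's orange cap, where to grip it. Cap 22 mm in x, 14 mm in y, 34 mm tall, on a white body 22 x 24 mm; relay 70 mm tall, 60 to 130 g. This point is 53 mm above the foot, 17 mm under the top, 69 mm above the bench while seated. Axes as the rail's when seated. Its +x and -x faces are free for the fingers down to 30 mm above the bench.
- relay_foot (a point): Middle of the underside of the relay's foot, 53 mm below relay_grip; on the slot floor when seated. The foot is a half-round 12 mm wide, along x.
- relay: The whole relay; origin at its foot, same point as relay_foot.
- clip_left (a joint): How far the black clip on the +y side has slid outward (+y), m: 0 to 0.001 as found, 0.014 at most. Slides stiffly (6 N), stays where pushed. 12 mm wide in x, 44 mm tall from the slot floor. Its hook reaches 4 mm over the relay's white shoulder, 2 mm above it and 1 mm from the cap, so the relay cannot be pulled straight up. Rocking the relay 0.2 rad toward the clip pushes it out about 5.5 mm; past 4 mm it is off.
- clip_right (a joint): The same for the mirror-image clip on the rail's -y side; it slides outward toward -y.
- clip_left_nose (a point): Inner tip of the left clip's hook, 41 mm above the slot floor; the hook is 6 mm tall.
- clip_right_nose (a point): Inner tip of the right clip's hook, 41 mm above the slot floor; the hook is 6 mm tall.
- end_stop (a joint): Gap between the end stop and the socket's -y end, m: 0 is flush, 0.06 at most. The stop slides along the rail with about 3 N and stays where it is left; it cannot go past 0.
- end_stop_back (a point): Middle of the blue end stop's outer (-y) upright face, 35 mm above the bench; push here toward +y. The upright is 34 mm in x, 16 mm in y, its top 51 mm above the bench; its foot, 42 mm in x, 22 mm in y, up to 20 mm above the bench, stands out 3 mm farther.
- screw_tin: Bystander: round clear lidded tin, 62 mm across, 28 mm tall; origin under its centre.
- side_cutters: Bystander: side cutters with red handles lying flat, 60 x 121 x 11 mm; origin under the centre.
- connector_block: Bystander: white nylon connector housing, 24 x 36 x 33 mm; origin under its centre.
Not all that is in view belongs to the job. What is meant by the relay is not pink, purple or yellow, and is the larger of those in its own colour.

How it is judged:
By the outcome, as a careful person would: the job done as asked, in the order asked, and still so for the second after the job is handed in, while the arm keeps its last pose, push and grip.
It also fails if it takes over 48 s, if anything falls off the work surface, if the arm or the gripper's body presses on something with over 40 N, if the wrist force passes 120 N, or if a joint passes its speed limit or range.

ROBOT

A 7-joint arm with a two-finger parallel gripper is mounted at the origin on the work surface; the furniture and walls round the work are solid. World frame = base frame: x ahead of the robot, y to its left, z up, the work surface at z = 0. Lengths are in m, angles in rad, forces in N, time in s.
With the tool pointing down it reaches from about 0.425 to 0.875 m from the base axis. Payload 8.4 kg.
Tool frame: the origin (TCP) lies at the very end of the fingers, on their centre line; the grasp point (between the pads) lies 19 mm behind it; z points along the fingers, y is the line along which they close (so a half turn about z gives the same grasp; the last joint's range is limited). The gripper opens to 85 mm and grips with 20 to 120 N. Pads are 22 mm wide; open, the fingers measure 114 mm over their backs; the gripper's body (76 mm by 85 mm) begins 54 mm behind the grasp point. The pads swing forward as they close: fully open they stand 13 mm farther back than shut.
Start: joints at [1.016, 0.333, 0.04, 1.465, -0.013, 1.343, -0.059], TCP at [0.286, -0.584, 0.231] pointing down, gripper open.
Joint ranges: [-2.58, 2.58], [-0.38, 2.09], [-1.3, 1.39], [0.25, 2.4], [-1.5, 4.64], [0.08, 2.09], [-2.65, 2.65]. Speed limits (rad/s): [2.22, 2.22, 2.79, 2.79, 3.14, 3.14, 3.14].

INTERFACE

Orientations are given as a unit quaternion [x, y, z, w].
In Python, from workcell import robot, snapshot, camera_info gives the robot as it stands.
- The arm moves only by the tool send_rows, never from a script. Its argument "increments" is a list that holds one entry, the list of rows, each a list of 5 numbers: the opening in per cent of the stroke, from 0 (shut) to 100 (fully open), then the shift along the tool's x, y, z in cm, then the turn about the tool's z in rad. A call has 1 to 8 rows; each row is the pose to reach, as a shift and turn from the pose commanded when the call began, along the tool's axes at that moment; what a row does not reach only later rows make up. A row lasts 1/12 s, in which the tool goes at most 41.7 mm and 7.16 degrees, less where a joint would pass 70% of its speed; a pose out of reach is approached as far as the arm can. A call with a gripper value outside its range is refused whole. The fingers move at their own pace and stop on an object; the grip force is fixed at half the most. Time passes only in rows, so rows that repeat a pose let the fingers close. It gives the time, the measured TCP pose, the force, the opening and the grip force at its end, in the units of the state.
- robot.state(): the state, without advancing time (a new reading comes with each control period).
- snapshot(name): name is "scene" or "top" or "wrist"; returns (picture, depth): 384x512x3 uint8, blue, green, red; 384x512 float32, m along the optical axis (not along the pixel's ray), 0 where there is no reading.
- camera_info(name): a dict with "fx", "fy", "cx", "cy" (pixels), "T" (4x4, takes a point from camera to world coordinates); the wrist camera has in their place "mount" (4x4, takes a point from camera to tool coordinates, whose origin is the TCP and whose axes are the flange's). Camera axes: x right, y up, looking along -z (the intrinsics and any distortion apply to the point x, -y, -z); pixel columns grow to the right and rows downward; lengths in m; the calibration is good to about 2 mm. A picture is of the moment at which its call begins: read the wrist's pose just before it. camera_info takes no time and is no camera call.
- robot.close_job(): hands the job in; it is judged then, once.
The state is a dict: "t": time; "q": joint angles; "qd": joint speeds; "joint_torque": joint torques, N m; "tcp_pos": TCP position; "orientation": TCP orientation; "wrist_force": force on the tool from outside, world axes, zero at the start; "moment": the same for the moment, N m; "opening": opening from 0.0 (shut) to 1.0 (fully open); "gripper_force": force on a finger pad.
Only numpy, scipy, OpenCV 4.12 (cv2) and the standard library are available. Lean on these libraries where they do the work, as an engineer would, in place of code of your own. Each camera call takes 0.05 s, during which the arm holds its last target. There are 200 camera calls.

## Working session

There is one attempt and no reset: what is moved stays moved. The work goes in short steps, Python scripts to look and compute and a tool call to move; the robot and the scene stay as the last step left them, time stands still between calls to the robot, and variables do not carry over. Pictures are saved under pics/ and viewed, at most 13 in all, crops included, and the job is handed in when it is done.

Besides the shell and the picture viewer there is one more tool, called after "Request:" as name(argument=value, ...), one argument or row to a line, values as JSON. send_rows: Moves the arm, as the interface text tells. Its arguments: {"type":"object","properties":{"increments":{"type":"array"}},"required":["increments"]}

```bash
ls; mkdir -p pics
python3 - <<'E'
from workcell import robot, snapshot, camera_info
import cv2,numpy as np
for n in("top","scene"):
    im,d=snapshot(n); cv2.imwrite(f"pics/{n}.png",im); np.save(f"pics/{n}.npy",d)
    print(n,camera_info(n))
print(camera_info("wrist"))
s=robot.state();print(s['t'],s['tcp_pos'],s['orientation'])
E
```

```text
pics
top {'fx': 432.65317666676054, 'fy': 432.65317666676054, 'cx': 257.6039973020511, 'cy': 192.44559179106597, 'T': array([[-0.00112211,  0.98251942, -0.18615671,  0.31669814],
       [-0.9999971 , -0.00149931, -0.00188547,  0.28797209],
       [-0.00213162,  0.18615406,  0.98251826,  0.98466396],
       [ 0.        ,  0.        ,  0.        ,  1.        ]])}
scene {'fx': 378.4821483173532, 'fy': 378.4821483173532, 'cx': 254.06008636068347, 'cy': 195.02310946505267, 'T': array([[ 0.86412199,  0.26559843, -0.42749346,  0.11842098],
       [-0.50309215,  0.47920702, -0.71920715, -0.32461105],
       [ 0.01383757,  0.83655132,  0.54771381,  0.53198017],
       [ 0.        ,  0.        ,  0.        ,  1.        ]])}
{'fx': 314.5692175882834, 'fy': 314.5692175882834, 'cx': 256.57750886127945, 'cy': 190.65034459382255, 'mount': array([[ 5.13987189e-04,  9.58111632e-01,  2.86394546e-01,
         7.18922362e-02],
       [ 9.99999799e-01, -5.99018400e-04,  2.09289638e-04,
        -1.01942889e-03],
       [ 3.72078439e-04,  2.86394380e-01, -9.58111747e-01,
        -1.42961359e-01],
       [ 0.00000000e+00,  0.00000000e+00,  0.00000000e+00,
         1.00000000e+00]])}
0.1 [ 0.28591663 -0.58329646  0.23053644] [ 9.74143564e-01  2.25928784e-01 -2.05137635e-04 -6.77164869e-04]
```

View pics/top.png

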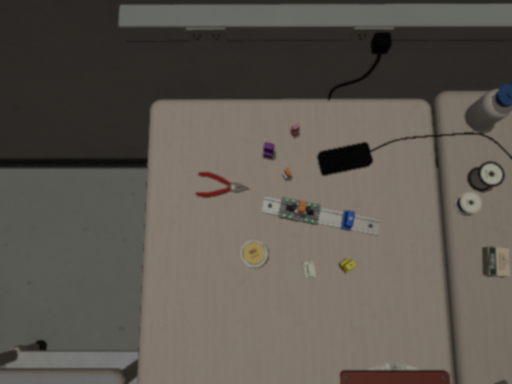

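View pics/scene.png

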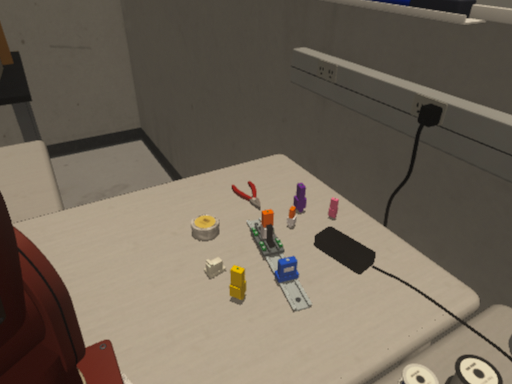

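The top view shows the rail from (263,205) to (379,228), with the socket and its orange-capped relay at (302,207) and the blue stop at (348,220). The tin is at (254,253), the cutters at (222,186) and the connector at (310,269).

Relay candidates in the top view:
- orange in the socket (302,207)
- small orange (287,173)
- purple (269,150)
- pink (295,130)
- yellow (348,265)

The one meant is the larger orange one, seated in the socket. I'll confirm it in a crop and measure.

```bash
cat > h.py <<'E'
import numpy as np,cv2
from workcell import robot,snapshot,camera_info
from scipy.spatial.transform import Rotation as R
def camT(n,s=None):
    c=camera_info(n)
    if n!="wrist": return c,c["T"]
    T=np.eye(4);T[:3,:3]=R.from_quat(s['orientation']).as_matrix();T[:3,3]=s['tcp_pos']
    return c,T@c["mount"]
def ray(n,uv,s=None):
    c,T=camT(n,s);u,v=uv
    d=np.array([(u-c['cx'])/c['fx'],-(v-c['cy'])/c['fy'],-1.])
    return T[:3,3],T[:3,:3]@d
def onplane(n,uv,z,s=None):
    o,d=ray(n,uv,s);return o+d*(z-o[2])/d[2]
def project(n,p,s=None):
    c,T=camT(n,s);q=T[:3,:3].T@(np.asarray(p)-T[:3,3])
    return np.array([c['cx']+c['fx']*q[0]/-q[2],c['cy']+c['fy']*q[1]/q[2]])
def tri(rays):
    A=0;b=0
    for o,d in rays:
        d=d/np.linalg.norm(d);P=np.eye(3)-np.outer(d,d);A=A+P;b=b+P@o
    return np.linalg.solve(A,b)
def mask(im,lo,hi,minA=8):
    m=cv2.inRange(cv2.cvtColor(im,cv2.COLOR_BGR2HSV),lo,hi)
    n,l,st,ce=cv2.connectedComponentsWithStats(m)
    return m,sorted([(int(st[i,4]),ce[i].round(1).tolist(),st[i,:4].tolist()) for i in range(1,n) if st[i,4]>=minA],reverse=True)
E
python3 - <<'E'
from h import *
for n in("top","scene"):
    im=cv2.imread(f"pics/{n}.png")
    print(n,"orange",mask(im,(3,150,120),(14,255,255))[1][:6]);print("blue",mask(im,(105,150,60),(125,255,255))[1][:4])
for e in((263,205),(379,228)): print(onplane("top",e,.0075))
im=cv2.imread("pics/top.png")[155:245,250:390]
a=cv2.resize(im,(770,495),interpolation=cv2.INTER_CUBIC);cv2.imwrite("pics/c1.png",a)
E
```

```text
top orange [(35, [301.7, 206.0], [299, 202, 7, 9])]
blue [(121, [347.3, 219.9], [343, 212, 11, 17]), (79, [505.5, 99.5], [499, 95, 13, 10]), (39, [508.5, 90.2], [504, 84, 8, 13])]
scene orange [(151, [267.3, 217.1], [262, 209, 12, 18]), (56, [291.7, 211.7], [289, 206, 7, 12])]
blue [(120, [287.5, 262.0], [279, 257, 17, 12]), (53, [399.4, 0.7], [384, 0, 26, 4]), (29, [294.3, 274.0], [289, 270, 9, 8]), (23, [277.0, 274.5], [275, 271, 5, 9])]
[0.47261042 0.27754428 0.0075    ]
[0.41956195 0.01532572 0.0075    ]
```

View pics/c1.png

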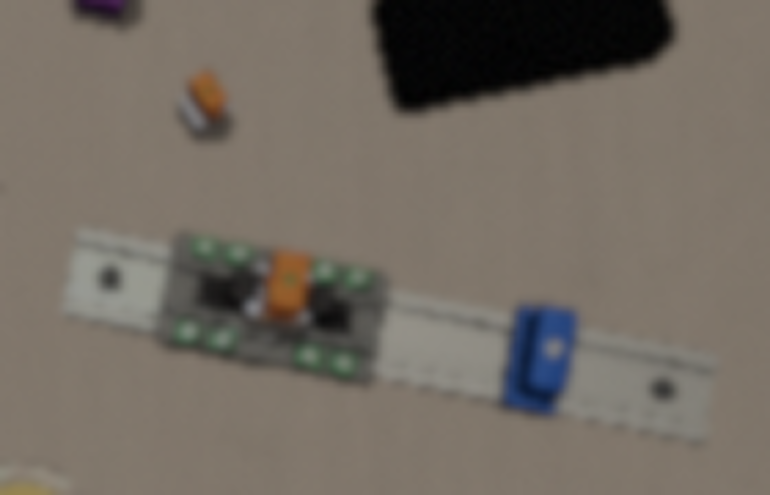

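The crop confirms it: the larger orange-capped relay stands in the socket between the black clips. The other orange one, at crop (205,95), is smaller and lies loose. Next are the numbers for the approach.

Run:
```python
from h import *
s=lambda x,y:(250+x/5.5-.4,155+y/5.5-.4)
L=onplane("top",s(70,273),.0075);Rr=onplane("top",s(710,396),.0075)
u=(L-Rr)[:2];print("len",np.linalg.norm(u));u/=np.linalg.norm(u);print("u",u,"yaw of rail y",np.arctan2(u[1],u[0]))
print("origin from ends",L[:2]-.085*u,Rr[:2]+.185*u,"from socket",onplane("top",s(275.5,309.5),.020))
print("cap tri z.069 scene",onplane("scene",(267.3,217.3),.072),"top z.086",onplane("top",s(288,284),.082))
print("stop top",onplane("top",s(552,350),.051))
r=[ray("top",s(288,284)),ray("scene",(267.3,214))];print(tri(r))
st=robot.state();Rm=R.from_quat(st['orientation']).as_matrix();print(Rm.round(4),st['q'])
```

```text
len 0.26823903346126615
u [0.19252177 0.9812927 ] yaw of rail y 1.377064977712191
origin from ends [0.45801599 0.19566671] [0.45835501 0.19739474] from socket [0.45711604 0.19514631 0.02      ]
cap tri z.069 scene [0.45934834 0.19469925 0.072     ] top z.086 [0.45796235 0.19612736 0.082     ]
stop top [0.43630809 0.0893268  0.051     ]
[0.45889153 0.19561959 0.07974365]
[[ 8.979e-01  4.402e-01 -7.000e-04]
 [ 4.402e-01 -8.979e-01  1.200e-03]
 [-1.000e-04 -1.400e-03 -1.000e+00]] [ 1.01578736  0.3338222   0.03989452  1.46615366 -0.01340738  1.3432981
 -0.05847917]
```

Request:
send_rows(
  increments=[
    [[0,2,-1.3,0,-0.08],[0,5.5,-3.7,0,-0.19],[0,9.3,-6.2,0,-0.3],[0,13.1,-8.7,0,-0.42],[0,17,-11.3,0,-0.54],[0,21,-14,0,-0.66],[0,24.5,-16.4,0,-0.78],[0,27.2,-18.2,0,-0.9]],
  ],
)

```text
t: 0.77
tcp_pos: [0.4447, -0.3087, 0.2312]
orientation: [0.777, 0.629, -0.0, -0.0]
wrist_force: [0.7, -0.7, -0.1]
opening: 0.002
gripper_force: 0.0
```

```bash
cat >> h.py <<'E'
O=np.array([.458,.1958]);U=np.array([.1925,.9813]);X=np.array([.9813,-.1925])
def goto(ry,rx,z,show=True):
    s=robot.state();Rm=R.from_quat(s['orientation']).as_matrix()
    p=np.array([*(O+ry*U+rx*X),z]);d=Rm.T@(p-s['tcp_pos'])*100
    yaw=np.arctan2(Rm[1,0],Rm[0,0]);q=s['tcp_pos'][:2]-O
    print("t",s['t'],"rail y,x,z",(q@U).round(4),(q@X).round(4),s['tcp_pos'][2].round(4),"shift cm",d.round(2),"turn",round(-(1.377-yaw),3),"F",np.round(s['wrist_force'],1),"op",s['opening'],s['gripper_force'])
E
python3 -c "
from h import *
goto(-.155,.004,.2);print(robot.state()['q'])"
```

```text
t 0.7667 rail y,x,z -0.4976 0.0841 0.2312 shift cm [34.13 -8.54  3.12] turn -0.015 F [ 0.7 -0.7 -0.1] op 0.0023102178982531128 0.0
[ 0.75609109  0.12781278 -0.25267883  1.71936301  0.03326243  1.29887492
  0.28722187]
```

Request:
send_rows(
  increments=[
    [[0,2,-0.5,0,0],[0,6,-1.5,0,0],[0,10,-2.5,0.5,0],[0,14,-3.5,1,0],[0,18,-4.5,1.5,0],[0,22,-5.5,2,0],[0,26,-6.5,2.5,0],[0,29.5,-7.3,3,0]],
  ],
)

```text
t: 1.43
tcp_pos: [0.4351, -0.0043, 0.201]
orientation: [0.779, 0.628, -0.0, 0.0]
wrist_force: [2.0, 0.6, 0.1]
opening: -0.0
gripper_force: 0.0
```

```bash
python3 -c "
from h import *
goto(-.155,.004,.1)
s=robot.state();im,d=snapshot('wrist');cv2.imwrite('pics/w1.png',im);print(s['q'],mask(im,(105,150,40),(125,255,255))[1][:4],mask(im,(3,150,100),(14,255,255))[1][:4])"
```

```text
t 1.4333 rail y,x,z -0.2007 0.0161 0.201 shift cm [ 4.55 -1.3  10.1 ] turn -0.02 F [2.  0.6 0.1] op -0.00012144089030610444 0.0
[ 0.48652174 -0.06787774 -0.54738395  1.97305512 -0.03723428  1.22674397
 -0.26135083] [(173, [232.2, 74.6], [217, 65, 38, 18]), (31, [258.1, 77.4], [253, 65, 7, 23]), (9, [218.9, 86.6], [218, 84, 4, 5]), (8, [233.8, 70.1], [231, 69, 7, 4])] []
```

View pics/w1.png

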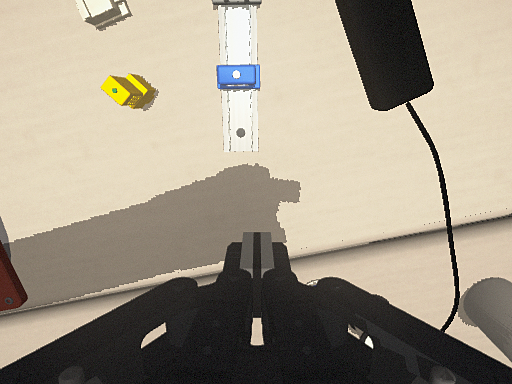

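The wrist view shows the stop's top at (238,75), the rail's end at (240,150) and the closed fingers clear behind it.

```bash
python3 -c "
from h import *
s=robot.state()
for p,z in(((238.5,75),.051),((240,151.5),.0075)):
    q=onplane('wrist',p,z,s)[:2]-O;print(q@U,q@X)"
```

```text
-0.10229218681376237 -0.0017746196667193853
-0.17680293125479313 -0.004803306671872857
```

Request:
send_rows(
  increments=[
    [[0,1,-0.3,1.5,-0.005],[0,2,-0.6,4,-0.01],[0,3,-0.9,7,-0.015],[0,4,-1.1,9,-0.02],[0,4.2,-1.2,10,-0.02],[0,4.2,-1.2,10,-0.02]],
  ],
)

```text
t: 1.98
tcp_pos: [0.4316, 0.037, 0.0994]
orientation: [0.772, 0.635, -0.001, -0.001]
wrist_force: [-0.0, -0.4, -0.4]
opening: 0.0
gripper_force: 0.0
```

```bash
python3 -c "
from h import *
goto(-.15,.004,.03)
s=robot.state();im,d=snapshot('wrist');print(s['q']);cv2.imwrite('pics/w2.png',im)
m,b=mask(im,(105,120,40),(125,255,255),30);print(b[:4])
"
```

```text
t 1.9833 rail y,x,z -0.1609 0.0047 0.0994 shift cm [ 1.09 -0.04  6.94] turn 0.0 F [-0.  -0.4 -0.4] op 0.0002189627426070005 0.0
[ 0.42276847  0.05215789 -0.616236    2.09575489  0.03426693  1.00727285
 -0.40501391]
[(1719, [250.4, 128.3], [221, 112, 60, 34])]
```

```bash
python3 -c "
from h import *
s=robot.state()
for p,z in(((250,112),.051),((250,146),.051),((250,112),.02),((250,146),.02)):
    q=onplane('wrist',p,z,s)[:2]-O;print(p,z,q@U,q@X)
im=cv2.imread('pics/w2.png')[0:260,130:400];cv2.imwrite('pics/c2.png',cv2.resize(im,None,fx=2.2,fy=2.2))
"
```

```text
(250, 112) 0.051 -0.09676414571041118 0.0003083413008968909
(250, 146) 0.051 -0.11703307016137052 0.0001816781422999702
(250, 112) 0.02 -0.09817039046150873 -0.0003886876832179083
(250, 146) 0.02 -0.12169734288638313 -0.00053571068453722
```

View pics/c2.png

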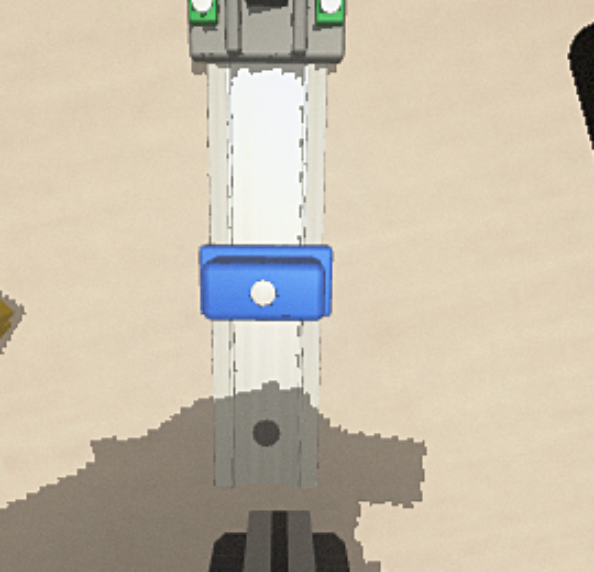

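Request:
send_rows(
  increments=[
    [[0,0,0,2,0],[0,0,0,4.5,0],[0,0,-0.1,6.7,0],[0,0.5,-0.1,6.7,0],[0,1.2,-0.1,6.7,0],[0,2.0,-0.1,6.7,0],[0,2.7,-0.1,6.7,0],[0,3.3,-0.1,6.7,0]],
  ],
)

```text
t: 2.7
tcp_pos: [0.44, 0.0704, 0.0359]
orientation: [0.772, 0.635, 0.001, 0.001]
wrist_force: [-0.4, -3.4, 2.2]
opening: -0.002
gripper_force: 1.7
```

```bash
python3 -c "
from h import *
goto(-.078,.003,.032)"
```

```text
t 2.7 rail y,x,z -0.1265 0.0065 0.0359 shift cm [ 4.85 -0.36  0.39] turn -0.001 F [-0.4 -3.4  2.2] op -0.0020797140397000205 1.746594583714085
```

Request:
send_rows(
  increments=[
    [[0,0.6,0,0,0],[0,1.3,0,0,0],[0,2.0,-0.1,0,0],[0,2.7,-0.1,0,0],[0,3.4,-0.2,0,0],[0,4.0,-0.2,0,0],[0,4.4,-0.2,0,0],[0,4.6,-0.2,0,0]],
  ],
)

```text
t: 3.37
tcp_pos: [0.4456, 0.1156, 0.0343]
orientation: [0.772, 0.635, 0.0, -0.0]
wrist_force: [0.3, -3.5, 2.2]
opening: -0.003
gripper_force: 1.6
```

```bash
python3 -c "
from h import *
goto(-.075,.003,.032)"
```

```text
t 3.3667 rail y,x,z -0.0811 0.0033 0.0343 shift cm [ 0.61 -0.03  0.23] turn -0.0 F [ 0.3 -3.5  2.2] op -0.002564268057238309 1.566810554213589
```

Request:
send_rows(
  increments=[
    [[0,0.1,0,0,0],[0,0.2,0,0,0],[0,0.3,0,0,0],[0,0.4,0,0,0],[0,0.4,0,0,0]],
  ],
)

```text
t: 3.78
tcp_pos: [0.4462, 0.1188, 0.0343]
orientation: [0.773, 0.635, -0.0, -0.0]
wrist_force: [-0.3, -2.9, 1.6]
opening: 0.001
gripper_force: 1.2
```

Request:
send_rows(
  increments=[
    [[0,0.1,0,0,0],[0,0.2,0,0,0],[0,0.2,0,0,0]],
  ],
)

```text
t: 4.03
tcp_pos: [0.4467, 0.1208, 0.0343]
orientation: [0.773, 0.635, -0.0, -0.0]
wrist_force: [-0.1, -2.3, 0.7]
opening: 0.001
gripper_force: 1.2
```

Request:
send_rows(
  increments=[
    [[0,0.1,0,0,0],[0,0.2,0,0,0],[0,0.2,0,0,0]],
  ],
)

```text
t: 4.28
tcp_pos: [0.4471, 0.1226, 0.0343]
orientation: [0.773, 0.635, -0.0, 0.0]
wrist_force: [0.4, -4.8, 1.3]
opening: -0.002
gripper_force: 1.8
```

Request:
send_rows(
  increments=[
    [[0,0.1,0,0,0],[0,0.2,0,0,0],[0,0.2,0,0,0]],
  ],
)

```text
t: 4.53
tcp_pos: [0.4471, 0.1228, 0.0343]
orientation: [0.773, 0.635, -0.001, 0.001]
wrist_force: [-2.4, -10.5, 6.6]
opening: -0.004
gripper_force: 5.5
```

```bash
python3 -c "
from h import *
goto(-.075,.003,.032)"
```

```text
t 4.5333 rail y,x,z -0.0738 0.0033 0.0343 shift cm [-0.12 -0.03  0.23] turn -0.002 F [ -2.4 -10.5   6.6] op -0.0037621841662144814 5.549329077366565
```

Contact at 10 N and stalled, so the stop is flush. I'll back off, rise and look at the relay.

Request:
send_rows(
  increments=[
    [[0,-1,0,0,0],[0,-2,0,0,0],[0,-2,0,-2.5,0],[0,-2,0,-6,0],[30,-2,0,-10,0],[60,-1,0,-13.5,0],[60,0,0,-14.5,0],[60,0,0,-14.5,0]],
  ],
)

```text
t: 5.2
tcp_pos: [0.4496, 0.1277, 0.1827]
orientation: [0.772, 0.636, 0.003, 0.001]
wrist_force: [0.3, -0.2, 0.2]
opening: 0.564
gripper_force: 0.0
```

```bash
python3 -c "
from h import *
goto(0,0,.12)
s=robot.state();im,d=snapshot('wrist');cv2.imwrite('pics/w3.png',im);cv2.imwrite('pics/c3.png',im[0:260,120:400])
print(mask(im,(3,150,100),(16,255,255),30)[1][:4],mask(im,(105,120,40),(125,255,255),30)[1][:2])
"
```

```text
t 5.2 rail y,x,z -0.0684 0.0048 0.1827 shift cm [ 6.82 -0.51  6.29] turn 0.001 F [ 0.3 -0.2  0.2] op 0.5641008864582364 0.0
[(101, [249.0, 102.2], [236, 93, 30, 19]), (95, [336.9, 51.7], [330, 36, 20, 25])] [(837, [251.4, 162.3], [231, 149, 42, 26])]
```

View pics/w3.png

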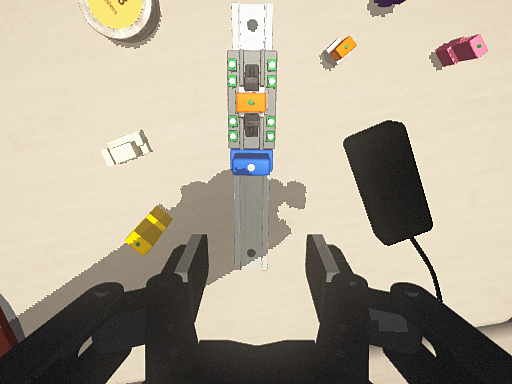

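The view shows the stop (251,162) flush against the socket and the cap top at (251,102). Next I'll centre above it.

```bash
python3 -c "
from h import *
s=robot.state();im,d=snapshot('wrist')
m=cv2.inRange(cv2.cvtColor(im,cv2.COLOR_BGR2HSV),(5,100,60),(20,255,255));m[:,:225]=0;m[:,280:]=0;m[130:]=0
r=cv2.boundingRect(m);print(r)
q=onplane('wrist',(r[0]+r[2]/2,r[1]+r[3]/2),.085,s)[:2]-O;print(q@U,q@X)
goto(0,0,.12)"
```

```text
(237, 90, 31, 20)
0.0008871964494747792 -0.0003494160966804933
t 5.3 rail y,x,z -0.0714 0.0032 0.1789 shift cm [ 7.13 -0.32  5.89] turn 0.0 F [-0.3 -0.6 -0.9] op 0.6042956536949011 0.0
```

Request:
send_rows(
  increments=[
    [[50,1,-0.1,0.5,0],[50,2.5,-0.2,2,0],[50,4.0,-0.3,3.5,0],[50,5.5,-0.4,5,0],[50,6.4,-0.5,5.8,0],[50,6.8,-0.5,6,0],[50,6.8,-0.5,6,0],[50,6.8,-0.5,6,0]],
  ],
)

```text
t: 5.97
tcp_pos: [0.4554, 0.1917, 0.1187]
orientation: [0.773, 0.635, -0.001, -0.0]
wrist_force: [-0.4, 0.9, -0.7]
opening: 0.5
gripper_force: 0.0
```

```bash
python3 -c "
from h import *
goto(0,0,.05)
s=robot.state();im,d=snapshot('wrist');cv2.imwrite('pics/w4.png',im)
m=cv2.inRange(cv2.cvtColor(im,cv2.COLOR_BGR2HSV),(5,100,60),(20,255,255))
n,l,st,ce=cv2.connectedComponentsWithStats(m)
for i in range(1,n):
  if st[i,4]>60:
    r=st[i];q=onplane('wrist',(r[0]+r[2]/2,r[1]+r[3]/2),.086,s)[:2]-O;print(r,q@U,q@X)
"
```

```text
t 5.9667 rail y,x,z -0.0045 -0.0018 0.1187 shift cm [0.45 0.19 6.87] turn -0.001 F [-0.4  0.9 -0.7] op 0.5002632551926158 0.0
[ 91  57  17  18 117] 0.08399721074035893 -0.08511427650537357
[80 67 18 21 63] 0.07835113639446459 -0.0914614430435802
[101  70  12  12  65] 0.07908704675966693 -0.08187327567114402
[353 120  35  27 579] 0.04908006661133526 0.059701348592956026
[ 243  188   37   38 1295] 0.0060349942105031055 -0.0003476224287937729
```

View pics/w4.png

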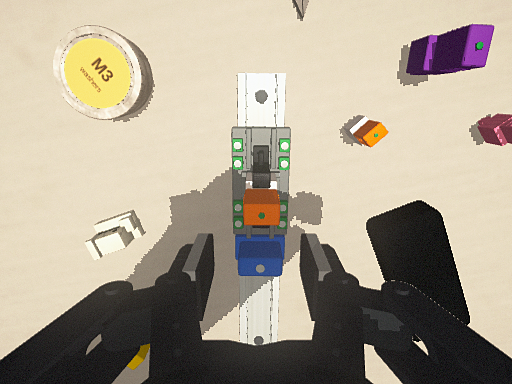

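The green dot on the cap's top is at (262,215) between the fingers, and the clips are visible at its front and back.

```bash
python3 -c "
from h import *
s=robot.state()
q=onplane('wrist',(262,215.5),.086,s)[:2]-O;print(q@U,q@X);goto(0.0005,-.0003,.05)"
```

```text
0.00036837085796863426 0.0003948442050976787
t 6.0167 rail y,x,z -0.0046 -0.0014 0.1192 shift cm [0.51 0.11 6.92] turn -0.002 F [0.1 0.2 0.5] op 0.49627371918048735 0.0
```

Request:
send_rows(
  increments=[
    [[50,0.3,0.1,1,0],[50,0.5,0.1,3,0],[50,0.5,0.1,5,0],[50,0.5,0.1,6.2,0],[50,0.5,0.1,6.9,0],[50,0.5,0.1,6.9,0],[50,0.5,0.1,6.9,0],[50,0.5,0.1,6.9,0]],
  ],
)

```text
t: 6.68
tcp_pos: [0.4584, 0.1973, 0.0512]
orientation: [0.773, 0.635, 0.001, 0.0]
wrist_force: [0.6, 0.1, 0.6]
opening: 0.495
gripper_force: 0.0
```

```bash
python3 -c "
from h import *
goto(0.0005,0,.05)"
```

```text
t 6.6833 rail y,x,z 0.0015 0.0001 0.0512 shift cm [-0.1  -0.01  0.12] turn -0.001 F [0.6 0.1 0.6] op 0.4954812012757355 0.0
```

Request:
send_rows(
  increments=[
    [[40,-0.1,0,0.1,0],[28,-0.1,0,0.1,0],[15,-0.1,0,0.1,0],[0,-0.1,0,0.1,0],[0,-0.1,0,0.1,0],[0,-0.1,0,0.1,0],[0,-0.1,0,0.1,0],[0,-0.1,0,0.1,0]],
  ],
)

```text
t: 7.35
tcp_pos: [0.458, 0.196, 0.0498]
orientation: [0.773, 0.635, 0.0, 0.0]
wrist_force: [-1.3, -0.9, 5.2]
opening: 0.248
gripper_force: 59.4
```

```bash
python3 -c "
from h import *
goto(0.0005,0,.05);print(robot.state()['moment'])"
```

```text
t 7.35 rail y,x,z 0.0002 -0.0001 0.0498 shift cm [ 0.03  0.01 -0.02] turn -0.001 F [-1.3 -0.9  5.2] op 0.2478772132963668 59.36620762295206
[-0.37009953  0.06829991  0.05903418]
```

Request:
send_rows(
  increments=[
    [[0,0.1,0,0,0],[0,0.2,0,0.01,0],[0,0.3,0,0.01,0],[0,0.4,0,0.02,0],[0,0.5,0,0.03,0],[0,0.5,0,0.03,0]],
  ],
)

```text
t: 7.85
tcp_pos: [0.4587, 0.1986, 0.0496]
orientation: [0.773, 0.634, -0.001, 0.001]
wrist_force: [-3.6, -10.3, 16.0]
opening: 0.249
gripper_force: 61.4
```

```bash
python3 -c "
from h import *
goto(0.0005,0,.05);print(robot.state()['moment'])"
```

```text
t 7.85 rail y,x,z 0.0028 0.0001 0.0496 shift cm [-0.23 -0.01 -0.04] turn -0.003 F [ -3.6 -10.3  16. ] op 0.24910366850047289 61.393870055426305
[-2.48177135  0.88229675 -0.05173916]
```

Request:
send_rows(
  increments=[
    [[0,0.1,0,0,0],[0,0.2,0,0,0],[0,0.3,0,0.01,0],[0,0.4,0,0.02,0],[0,0.5,0,0.04,0],[0,0.5,0,0.04,0]],
  ],
)

```text
t: 8.35
tcp_pos: [0.4596, 0.2024, 0.0489]
orientation: [0.773, 0.634, -0.002, 0.002]
wrist_force: [-4.3, -13.8, 15.2]
opening: 0.246
gripper_force: 62.1
```

```bash
python3 -c "
from h import *
goto(0.0005,0,.05);print(robot.state()['moment'])"
```

```text
t 8.35 rail y,x,z 0.0068 0.0003 0.0489 shift cm [-0.63 -0.03 -0.1 ] turn -0.003 F [ -4.3 -13.8  15.2] op 0.24568382136660746 62.0730630797334
[-3.1265275   0.81017632 -0.02886031]
```

Request:
send_rows(
  increments=[
    [[0,0.1,0,0.01,0],[0,0.2,0,0.02,0],[0,0.3,0,0.03,0],[0,0.4,0,0.05,0],[0,0.45,0,0.06,0],[0,0.45,0,0.06,0]],
  ],
)

```text
t: 8.85
tcp_pos: [0.4604, 0.2065, 0.0482]
orientation: [0.773, 0.634, -0.002, 0.002]
wrist_force: [-3.4, -14.6, 13.3]
opening: 0.251
gripper_force: 62.3
```

```bash
python3 -c "
from h import *
goto(0.0005,0,.05);print(robot.state()['moment'])
s=robot.state();im,d=snapshot('wrist');im2,d=snapshot('scene');cv2.imwrite('pics/w5.png',np.hstack([cv2.resize(im[100:300,180:340],None,fx=2.5,fy=2.5),cv2.resize(im2[190:290,220:320],(400,500),interpolation=cv2.INTER_CUBIC)]))"
```

```text
t 8.85 rail y,x,z 0.0109 0.0004 0.0482 shift cm [-1.04 -0.03 -0.18] turn -0.003 F [ -3.4 -14.6  13.3] op 0.2509973111286689 62.32470945571549
[-3.35845062  0.66282445  0.00765319]
```

View pics/w5.png

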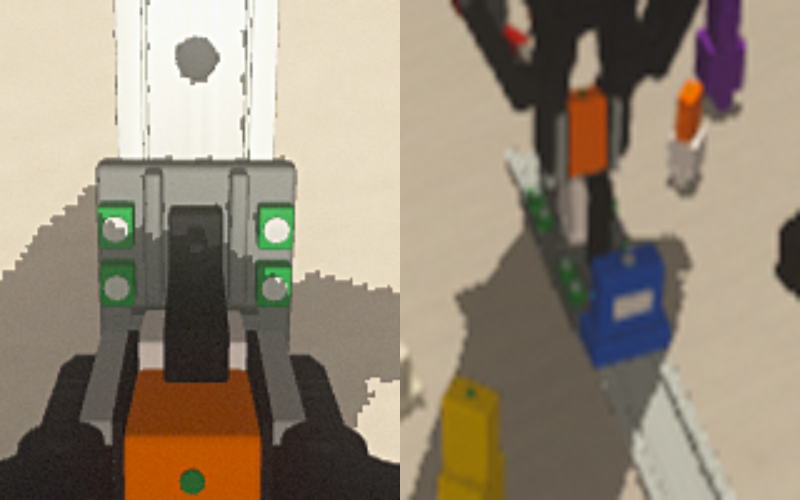

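The left panel shows the relay leaning toward the far clip, which is being pushed out. I'll go a touch further, then rock to the other side.

Request:
send_rows(
  increments=[
    [[0,0.12,0,0.02,0],[0,0.12,0,0.02,0],[0,-0.2,0,-0.01,0],[0,-0.5,0,-0.05,0],[0,-0.8,0,-0.08,0],[0,-1.1,0,-0.11,0],[0,-1.4,0,-0.12,0],[0,-1.4,0,-0.12,0]],
  ],
)

```text
t: 9.62
tcp_pos: [0.4587, 0.2003, 0.0504]
orientation: [0.772, 0.636, 0.003, -0.001]
wrist_force: [3.1, 9.9, -0.6]
opening: 0.247
gripper_force: 60.8
```

```bash
python3 -c "
from h import *
goto(0.0005,0,.05);print(robot.state()['moment'])"
```

```text
t 9.6167 rail y,x,z 0.0045 -0.0001 0.0504 shift cm [-0.4   0.01  0.03] turn 0.001 F [ 3.1  9.9 -0.6] op 0.24696155950573762 60.78842965856893
[ 2.5141501  -0.84092257  0.05363074]
```

Request:
send_rows(
  increments=[
    [[0,-0.2,0,0.06,0],[0,-0.4,0,0.07,0],[0,-0.6,0,0.08,0],[0,-0.8,0,0.08,0],[0,-1.0,0,0.1,0],[0,-1.1,0,0.12,0],[0,-1.2,0,0.14,0],[0,-1.2,0,0.14,0]],
  ],
)

```text
t: 10.28
tcp_pos: [0.457, 0.1904, 0.05]
orientation: [0.772, 0.636, 0.005, -0.001]
wrist_force: [1.3, 14.0, 8.4]
opening: 0.253
gripper_force: 62.0
```

```bash
python3 -c "
from h import *
goto(0.0005,0,.05);print(robot.state()['moment'])"
```

```text
t 10.2833 rail y,x,z -0.0055 0.0001 0.05 shift cm [ 0.6  -0.01  0.01] turn 0.002 F [ 1.3 14.   8.4] op 0.2527754144946656 62.0048210209643
[ 3.47343695 -0.28902666 -0.0084077 ]
```

Request:
send_rows(
  increments=[
    [[0,-0.1,0,0.03,0],[0,-0.2,0,0.05,0],[0,-0.3,0,0.07,0],[0,-0.4,0,0.09,0],[0,-0.5,0,0.1,0],[0,-0.6,0,0.12,0],[0,-0.65,0,0.12,0],[0,-0.65,0,0.12,0]],
  ],
)

```text
t: 10.95
tcp_pos: [0.456, 0.1841, 0.0489]
orientation: [0.772, 0.636, 0.005, -0.001]
wrist_force: [1.1, 14.8, 8.7]
opening: 0.246
gripper_force: 62.2
```

```bash
python3 -c "
from h import *
goto(0.0005,0,.05);print(robot.state()['moment'])"
```

```text
t 10.95 rail y,x,z -0.0118 0.0003 0.0489 shift cm [ 1.23 -0.03 -0.1 ] turn 0.002 F [ 1.1 14.8  8.7] op 0.24595116704524997 62.18857083062176
[ 3.44749076 -0.34594801 -0.02638595]
```

Request:
send_rows(
  increments=[
    [[0,-0.1,0,0.02,0],[0,-0.1,0,0.02,0],[0,0.2,0,-0.02,0],[0,0.6,0,-0.06,0],[0,1.0,0,-0.1,0],[0,1.4,0,-0.12,0],[0,1.7,0,-0.13,0],[0,1.7,0,-0.13,0]],
  ],
)

```text
t: 11.62
tcp_pos: [0.4572, 0.1922, 0.0475]
orientation: [0.773, 0.634, -0.002, 0.001]
wrist_force: [0.1, -8.7, 5.3]
opening: 0.249
gripper_force: 61.6
```

```bash
python3 -c "
from h import *
goto(0.0005,0,.05);print(robot.state()['moment'])
s=robot.state();im,d=snapshot('wrist');im2,d=snapshot('scene');cv2.imwrite('pics/w6.png',np.hstack([cv2.resize(im[100:300,180:340],None,fx=2.5,fy=2.5),cv2.resize(im2[190:290,220:320],(400,500),interpolation=cv2.INTER_CUBIC)]))"
```

```text
t 11.6167 rail y,x,z -0.0037 -0.0001 0.0475 shift cm [ 0.42  0.01 -0.25] turn -0.003 F [ 0.1 -8.7  5.3] op 0.24914804724520553 61.60083933693386
[-2.2880912  -0.15806404 -0.02047058]
```

View pics/w6.png

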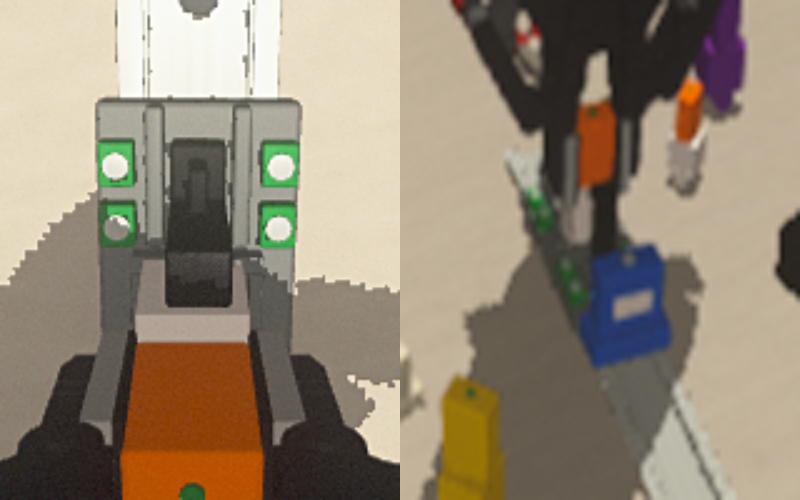

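Request:
send_rows(
  increments=[
    [[0,0.1,0,-0.01,0],[0,0.2,0,-0.02,0],[0,0.3,0,-0.02,0],[0,0.4,0,-0.02,0],[0,0.4,0,-0.02,0]],
  ],
)

```text
t: 12.13
tcp_pos: [0.4578, 0.1951, 0.0474]
orientation: [0.773, 0.634, -0.003, 0.001]
wrist_force: [0.9, -11.8, 5.1]
opening: 0.247
gripper_force: 61.5
```

```bash
python3 -c "
from h import *
goto(0.0005,0,.05);print(robot.state()['moment'],robot.state()['orientation'])
s=robot.state();im,d=snapshot('wrist');cv2.imwrite('pics/w7.png',cv2.resize(im[100:300,180:340],None,fx=3,fy=3))"
```

```text
t 12.1333 rail y,x,z -0.0007 -0.0001 0.0474 shift cm [ 0.12  0.01 -0.26] turn -0.004 F [  0.9 -11.8   5.1] op 0.24725871023030388 61.51608729735017
[-2.86854538 -0.11523483  0.04446607] [ 0.77333323  0.6339925  -0.00268516  0.00141586]
```

View pics/w7.png

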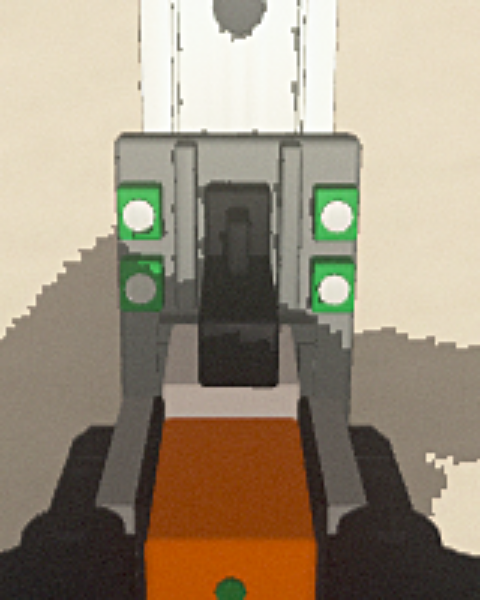

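```bash
python3 -c "
from h import *
s=robot.state()
for n,p,z in(('nose',(240,385),.057),('noseTop',(240,385),.060),('shoulder',(285,385),.052),('capbase',(230,418),.052),('dot',(230,588),.086),('cliprear',(238,183),.060),('capfront',(230,540),.086)):
    q=onplane('wrist',(180+p[0]/3-.33,100+p[1]/3-.33),z,s)[:2]-O;print(n,q@U,q@X)
"
```

```text
nose 0.014787607762185781 -5.79418852979645e-05
noseTop 0.0161066254431984 -8.154549489920347e-05
shoulder 0.012571222045279662 0.0071151794907844705
capbase 0.006854323983648244 -0.0016233733280959935
dot -0.0006867506318843623 -0.001575871685583527
cliprear 0.04675664277365679 -0.00035271965231681247
capfront 0.006353751325117725 -0.0015521400868534372
```

The left clip's nose is at rail y ≈ 14.8 mm, off the shoulder, and the cap is nearly upright. I'll make a small trim, then a cautious lift with a force check on the right clip.

Request:
send_rows(
  increments=[
    [[0,0.1,0,0,0],[0,0.2,0,0,0],[0,0.2,0,0,0]],
  ],
)

```text
t: 12.43
tcp_pos: [0.4581, 0.1971, 0.0474]
orientation: [0.773, 0.634, -0.003, 0.001]
wrist_force: [-0.0, -12.0, 6.0]
opening: 0.25
gripper_force: 61.3
```

```bash
python3 -c "
from h import *
goto(0.0005,0,.05);print(robot.state()['moment'],robot.state()['orientation'])"
```

```text
t 12.4333 rail y,x,z 0.0013 -0.0001 0.0474 shift cm [-0.08  0.01 -0.26] turn -0.004 F [ -0. -12.   6.] op 0.2500170863313497 61.321807969361544
[-2.85160393 -0.12379116 -0.01900241] [ 0.77334577  0.63397721 -0.0026909   0.00140777]
```

Request:
send_rows(
  increments=[
    [[0,-0.15,0,0,0],[0,-0.3,0,-0.05,0],[0,-0.3,0,-0.1,0],[0,-0.3,0,-0.2,0],[0,-0.3,0,-0.3,0],[0,-0.3,0,-0.4,0],[0,-0.3,0,-0.4,0]],
  ],
)

```text
t: 13.02
tcp_pos: [0.4576, 0.1984, 0.0524]
orientation: [0.773, 0.635, -0.0, -0.0]
wrist_force: [0.2, -1.5, 3.0]
opening: 0.254
gripper_force: 61.2
```

```bash
python3 -c "
from h import *
goto(0.0005,0,.05);print(robot.state()['moment'],robot.state()['orientation'])"
```

```text
t 13.0167 rail y,x,z 0.0024 -0.0009 0.0524 shift cm [-0.19  0.09  0.24] turn -0.001 F [ 0.2 -1.5  3. ] op 0.2535411703070685 61.15530788898468
[-0.35618003 -0.02756462 -0.02469892] [ 7.72522179e-01  6.34987717e-01 -1.46870995e-04 -2.44927693e-04]
```

The relay is free, with no downward pull. Drawing it up.

Request:
send_rows(
  increments=[
    [[0,0,0,-0.3,0],[0,0,0,-0.8,0],[0,-0.05,0.02,-1.5,0],[0,-0.1,0.05,-2.3,0],[0,-0.15,0.08,-3.2,0],[0,-0.15,0.08,-4.2,0],[0,-0.15,0.08,-5.1,0],[0,-0.15,0.08,-5.6,0]],
  ],
)

```text
t: 13.68
tcp_pos: [0.459, 0.1967, 0.1099]
orientation: [0.773, 0.635, 0.001, 0.0]
wrist_force: [0.7, 0.7, -0.3]
opening: 0.25
gripper_force: 61.0
```

Request:
send_rows(
  increments=[
    [[0,0,0,-0.2,0],[0,0,0,-0.4,0],[0,0,0,-0.4,0],[0,0,0,-0.4,0],[0,0,0,-0.4,0],[0,0,0,-0.4,0]],
  ],
)

```text
t: 14.18
tcp_pos: [0.4582, 0.1963, 0.1117]
orientation: [0.773, 0.635, -0.0, -0.0]
wrist_force: [0.1, 0.1, -1.6]
opening: 0.254
gripper_force: 61.0
```

```bash
python3 -c "
from h import *
goto(0.0005,0,.113)
s=robot.state();im,d=snapshot('wrist');im2,d=snapshot('scene');cv2.imwrite('pics/w8.png',np.hstack([cv2.resize(im[60:310,160:360],(400,500)),cv2.resize(im2[160:285,220:320],(400,500),interpolation=cv2.INTER_CUBIC)]))"
```

```text
t 14.1833 rail y,x,z 0.0005 0.0001 0.1117 shift cm [-0.   -0.01 -0.13] turn -0.001 F [ 0.1  0.1 -1.6] op 0.2538757311330061 60.98585776460823
```

View pics/w8.png

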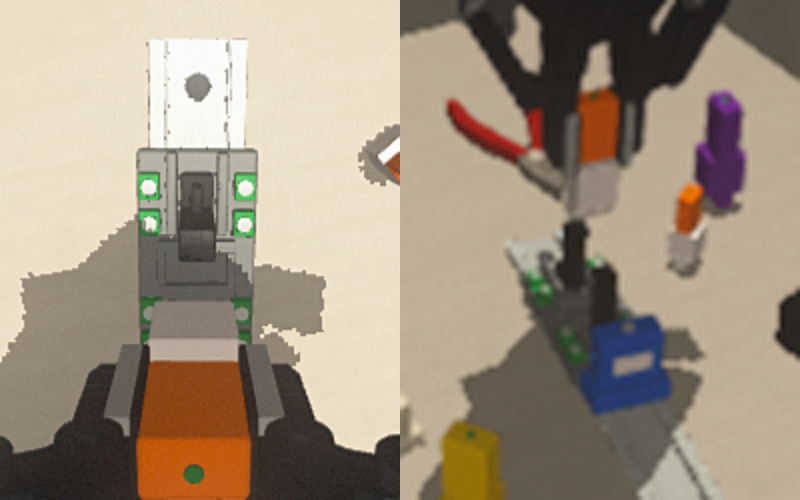

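The relay is held above its socket between the two clips, with the stop flush. Next, the tilt from the cap edges.

```bash
python3 -c "
from h import *
s=robot.state();z=s['tcp_pos'][2]
for n,p,h in(('capbase +y (7)',(195,362),.0046),('captop edge(7)',(195,437),.0386),('dot(0)',(194,474),.0386),('shoulder edge(12)',(195,302),.0046)):
    q=onplane('wrist',(160+p[0]/2-.25,60+p[1]/2-.25),z+h,s)[:2]-O;print(n,q@U,q@X)
print(robot.state()['qd'].round(4) if hasattr(robot.state()['qd'],'round') else robot.state()['qd'])
"
```

```text
capbase +y (7) 0.007154823710925915 -0.0009352767891295971
captop edge(7) 0.007986606222172055 -0.000980537872418201
dot(0) -0.0001218869680325521 -0.0011743669501831876
shoulder edge(12) 0.022538791284005915 -0.000932776574041356
[ 0.0027  0.0007  0.0008 -0.0008 -0.0004 -0.0015  0.0005]
```

Tilt is about 0.02 rad or less. The foot is about 20 mm above the clip tops, centred within 1 mm, and the arm is still. Handing in.

```bash
python3 -c "
from workcell import robot
print(robot.close_job())"
```

```text
the job is handed in; nothing more can be done
None
```

I handed the job in at about 14 s: the end stop is flush, both clips are off, and the relay is held upright about 20 mm above the clip tops. I saw the left clip off in the image; for the right I relied on the lift meeting no resistance.

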